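# Set the dust extractor to full and start it

### The arm

A 6-joint arm with a two-finger parallel gripper is mounted at the origin on the work surface; the furniture and walls round the work are solid. World frame = base frame: x ahead of the robot, y to its left, z up, the work surface at z = 0. Lengths are in mm, angles in rad, forces in N, time in s.
With the tool pointing down it reaches from about 300 to 775 mm from the base axis. Payload 14.6 kg.
Tool frame: the origin (TCP) lies at the very end of the fingers, on their centre line; the grasp point (between the pads) lies 19 mm behind it; z points along the fingers, y is the line along which they close (so a half turn about z gives the same grasp; the last joint's range is limited). The gripper opens to 94 mm and grips with 3 to 60 N. Pads are 16 mm wide; open, the fingers measure 119 mm over their backs; the gripper's body (75 mm by 177 mm) begins 78 mm behind the grasp point.
Start: joints at [1.253, 0.3, 1.521, -0, 1.321, -0.067], TCP at [136.496, 532.783, 183.946] pointing down, gripper open.
Joint ranges: [-3.03, 3.03], [-0.79, 2.21], [0.23, 2.52], [-1.04, 4.18], [0, 3.07], [-2.55, 2.55]. Speed limits (rad/s): [2.22, 2.22, 2.57, 3.14, 3.14, 3.14].

### API

Orientations are given as [roll, pitch, yaw] about the fixed x, y, z axes, in that order (R = Rz(yaw) Ry(pitch) Rx(roll)).
In Python, from cell import manip, camera, get_calibration gives the robot as it stands. The module is installed in compiled form; this text tells all that it offers.
- The arm moves only by the tool jog_arm, never from a script. Its argument "plan" is one flat list of numbers, 6 for each row, row after row: the shift along the world's x, y, z in m, then the turn, a rotation vector about the world's x, y, z in degrees. A call has 1 to 20 rows; each row is the pose to reach, as a shift and turn from the pose commanded when the call began; what a row does not reach only later rows make up. A row lasts 1/10 s, in which the tool goes at most 50 mm and 8.59 degrees, less where a joint would pass 70% of its speed; a pose out of reach is approached as far as the arm can. A call with a gripper value outside its range is refused whole. "claw" is the finger opening in m, from 0 to 0.094, set as the call begins (left out, the last holds). The fingers move at their own pace and stop on an object; "force" is the grip in N (left out, the last holds). Time passes only in rows, so rows that repeat a pose let the fingers close. It gives the time, the measured TCP pose, the force, the opening and the grip force at its end, in the units of the state.
- manip.read_state(): the state, without advancing time (a new reading comes with each control period).
- camera(name): name is "scene" or "top" or "wrist"; returns (picture, depth): 384x512x3 uint8, red, green, blue; 384x512 float32, mm along the optical axis (not along the pixel's ray), 0 where there is no reading.
- get_calibration(name): a dict with "fx", "fy", "cx", "cy" (pixels), "k1" (the pictures are not rectified: a ray, as slopes to the right and down, at radius r is drawn at 1 + k1 r^2 times it, then the intrinsics apply), "origin" and "attitude" of the camera in the world. Camera axes: x right, y down, z forward; pixel columns grow to the right and rows downward; lengths in mm; the calibration is good to about 2 mm. A picture is of the moment at which its call begins: read the wrist's pose just before it. get_calibration takes no time and is no camera call; for the wrist camera it gives the pose at the moment of the call.
- manip.sign_off(): hands the job in; it is judged then, once.
The state is a dict: "clock": time; "joints": joint angles; "qd": joint speeds; "effort": joint torques, N m; "eef_pos": TCP position; "eef_rot": TCP orientation; "wrist_force": force on the tool from outside, world axes, zero at the start; "moment": the same for the moment, N m; "finger_gap": finger opening in mm; "finger_force": force on a finger pad.
Only numpy, scipy, OpenCV 4.12 (cv2) and the standard library are available. Lean on these libraries where they do the work, as an engineer would, in place of code of your own. Each camera call takes 0.05 s, during which the arm holds its last target. There are 200 camera calls.

### The job

The wooden blanks are about to be sanded: with the fingertips push the orange speed lever on top of the blue dust extractor from off (ring), past the click at half speed (one dot), all the way to its stop at full speed (two dots), and only then press the green start button fully down. Push only: do not pinch the lever between the fingers, do not press the red stop button, and leave the blanks, the sanding block and the paint bottle where they are.

Things in the scene. Friction and masses are not known exactly. Their poses are not given: they have to be found in the camera images.
- extractor: blue bench dust extractor, fixed to the table: a box 180 mm in x, 240 mm in y, top face 100 mm above the table; intake grille on its -x side, a hose stub sticks out 34 mm on its +x side. Origin: centre of its underside, on the table; z up. On its top an aluminium plate carries the lever's slot, which runs along the box's own y axis at x = -30 mm, with three marks beside it: a white ring at y = -30 mm (off), one dot at y = 0 (half), two dots at y = +30 mm (full)
- speed_lever (a joint): travel of the orange lever along the extractor's own +y axis, in m: 0 = off, 0.030 = half (first detent), 0.060 = full (second stop, the end of travel). It starts at off, at most 4 mm out. Detents pull it to the nearest of these three: about 8 N is needed to push it out of off and again out of half; the crests lie at about 0.015 and 0.045, past which it snaps forward by itself into the next
- lever_mid (a point): centre of the lever's orange paddle (moves with the lever). The paddle is upright: 26 mm in the extractor's x, 16 mm in its y (the direction of travel), from 9 mm to 43 mm above the extractor's top; this point lies 26 mm above the extractor's top. A rib along its middle stands 4 mm above the rest. Nothing else stands on the extractor's top
- lever_back: the half of the paddle on the extractor's -y side, the face to push on; origin at the lever's foot, level with the extractor's top, 26 mm below lever_mid
- lever_front: the half of the paddle on the extractor's +y side (towards full); origin at the lever's foot, 26 mm below lever_mid. The fingers pressing on both halves at once counts as pinching
- start_top (a point): middle of the top of the green start button (34 mm across, top 64 mm above the table, standing 10 mm out of its round black collar of 50 mm) on a fixed yellow box 70 x 70 x 42 mm; presses straight down
- start (a joint): travel of the green button in m: 0 = up, 0.006 = fully down (takes 5 N); it springs back
- stop_top (a point): middle of the top of the red stop button, on a second yellow box of the same make; the two boxes may have changed places
- stop (a joint): travel of the red button in m: 0 = up, 0.006 = fully down
- blank_heart: loose heart-shaped wooden blank 64x70x10 mm lying on the table before the extractor's grille; origin: centre of its underside
- blank_disc: loose round wooden blank, 60 mm across, 12 mm thick, lying before the grille; origin: centre of its underside
- acryl_sage: loose sage-green paint bottle, 37 mm across, 89 mm tall, standing near the extractor's front right corner; origin: centre of its underside, z up
- sanding_block: loose brown sanding block 57x97x28 mm lying at the extractor's left (+y) side; origin: centre of its underside
Things that resemble listed ones, but are neither listed nor needed, are in the scene too. Leave any pink or turquoise look-alike of the part that bears start_top alone.

How it is judged:
By the outcome, as a careful person would: the job done as asked, in the order asked, and still so for the second after the job is handed in, with the robot touching nothing.
It also fails if it takes over 48 s, if anything falls off the work surface, if the arm or the gripper's body presses on something with over 40 N, if the wrist force passes 120 N, or if a joint passes its speed limit or range.

## Working session

There is one attempt and no reset: what is moved stays moved. The work goes in short steps, Python scripts to look and compute and a tool call to move; the robot and the scene stay as the last step left them, time stands still between calls to the robot, and variables do not carry over. Pictures are saved under pics/ and viewed, at most 10 in all, crops included, and the job is handed in when it is done.

Besides the shell and the picture viewer there is one more tool, called after "Request:" as name(argument=value, ...), one argument or row to a line, values as JSON. jog_arm: Moves the arm, as the interface text tells. Its arguments: {"type":"object","properties":{"plan":{"type":"array"},"claw":{"type":"number"},"force":{"type":"number"}},"required":["plan"]}

```bash
mkdir -p pics && cat > h.py <<'E'
import numpy as np, cv2
from cell import manip, camera, get_calibration
from scipy.spatial.transform import Rotation as R
def snap(name):
    c=get_calibration(name); p,d=camera(name)
    np.savez(f'{name}.npz',p=p,d=d); import pickle; pickle.dump(c,open(f'{name}.pkl','wb'))
    return c,p,d
def load(name):
    import pickle; z=np.load(f'{name}.npz'); return pickle.load(open(f'{name}.pkl','rb')),z['p'],z['d']
def att(c):
    a=np.array(c['attitude'],float)
    return a if a.shape==(3,3) else (R.from_euler('xyz',a).as_matrix() if a.size==3 else R.from_quat(a).as_matrix())
def rays(c,uv):
    K=np.array([[c['fx'],0,c['cx']],[0,c['fy'],c['cy']],[0,0,1.]])
    s=cv2.undistortPoints(np.array(uv,float).reshape(-1,1,2),K,np.array([c['k1'],0,0,0.]))[:,0]
    return np.c_[s,np.ones(len(s))]
def world(c,d,uv):
    uv=np.array(uv).reshape(-1,2); i=uv.round().astype(int)
    z=d[i[:,1],i[:,0]]
    return (rays(c,uv)*z[:,None])@att(c).T+np.array(c['origin'])
def onplane(c,uv,h):
    r=rays(c,uv)@att(c).T; o=np.array(c['origin']); return o+r*((h-o[2])/r[:,2])[:,None]
E
python3 - <<'E'
from h import *
print(manip.read_state())
for n in('scene','top'):
    c,p,d=snap(n); print(n,c)
    cv2.imwrite(f'pics/{n}0.png',cv2.resize(p[...,::-1],(800,600),interpolation=cv2.INTER_CUBIC))
E
```

```text
{'clock': 0.0, 'joints': array([ 1.25342012e+00,  3.00478803e-01,  1.52159898e+00, -1.08147396e-06,
        1.32071519e+00, -6.65957710e-02]), 'qd': array([-0.00039841,  0.00024315,  0.0006392 , -0.00106986, -0.00015259,
       -0.00018672]), 'effort': array([ 1.05215739e-03, -5.31799614e+01, -3.52737987e+01,  7.08626490e-02,
        2.43437866e-02, -8.79863615e-05]), 'eef_pos': array([136.39486882, 532.50893075, 183.37455597]), 'eef_rot': array([-3.14039492e+00, -7.88321783e-05,  2.89081244e+00]), 'wrist_force': array([-0.13855059,  0.58605359,  0.09114544]), 'moment': array([-0.00464598,  0.02374769,  0.03505404]), 'finger_force': 0.0, 'finger_gap': 94.04837711347338}
scene {'fx': 371.1003797949054, 'fy': 371.1003797949054, 'cx': 260.49474304465144, 'cy': 193.91737687779676, 'k1': 0.03285328926667886, 'origin': array([  53.11351236, -598.9030389 ,  769.93906   ]), 'attitude': array([-2.32255119, -0.02108949, -0.64155451])}
top {'fx': 457.73928718101314, 'fy': 457.73928718101314, 'cx': 257.7562512740123, 'cy': 185.72041265822585, 'k1': -0.12411644626112749, 'origin': array([ 365.75353718,  -18.43693494, 1711.56733086]), 'attitude': array([-3.07956481, -0.00357709, -1.58778058])}
```

View pics/scene0.png

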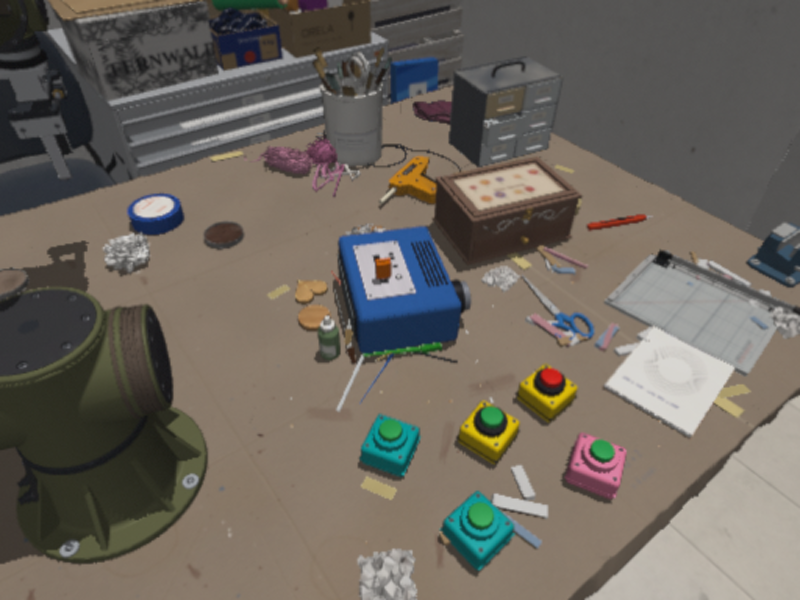

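View pics/top0.png

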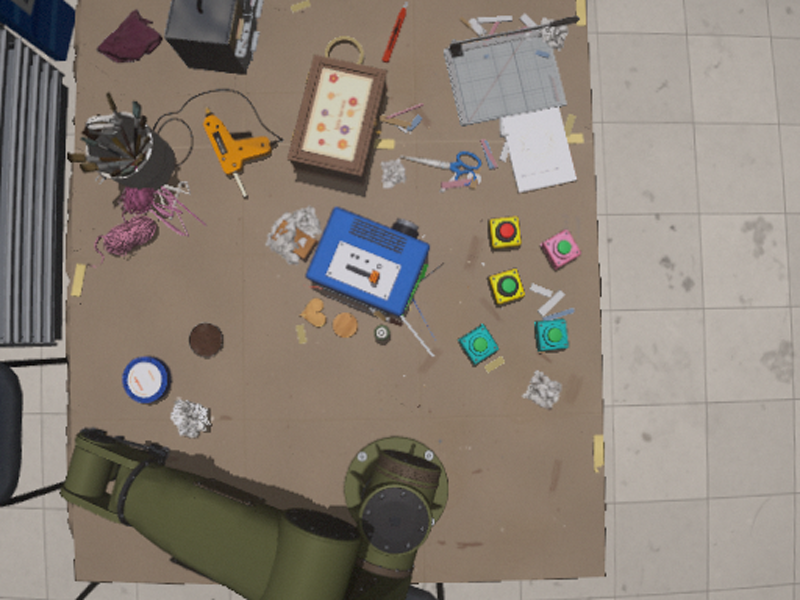

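Scene view (800-px scale): extractor at (400,290) with the orange lever at (383,268). Green-button candidates are the yellow box (490,418), turquoise (390,432), turquoise (480,515) and pink (602,450). The red stop on yellow is at (550,380). By the description, start is the yellow box at (490,418), which is (508,286) in the top view. I'll check it in a close crop.

```bash
python3 - <<'E'
from h import *
c,p,d=load('scene')
a=cv2.resize(p[140:230,205:305,::-1],(400,360),interpolation=cv2.INTER_CUBIC)
b=cv2.resize(p[225:315,280:380,::-1],(400,360),interpolation=cv2.INTER_CUBIC)
cv2.imwrite('pics/crop1.png',np.hstack([a,b]))
for n in('scene','top'):
    c,p,d=load(n); hsv=cv2.cvtColor(p,cv2.COLOR_RGB2HSV)
    v,u=np.mgrid[:384,:512]; P=world(c,d,np.c_[u.ravel(),v.ravel()]).reshape(384,512,3)
    H,S,V=hsv[...,0].astype(int),hsv[...,1],hsv[...,2]
    near=(P[...,0]>250)&(P[...,0]<700)&(abs(P[...,1])<420)
    def rep(nm,m):
        k,l,st,ce=cv2.connectedComponentsWithStats(m.astype(np.uint8))
        for i in range(1,k):
            if st[i,4]>=8: Q=P[l==i]; print(n,nm,ce[i].round(1),st[i,4],'med',np.median(Q,0).round(1),'z98',np.percentile(Q[:,2],98).round(1))
    rep('green',near&(H>50)&(H<75)&(S>150)&(V>60))
    rep('red',near&((H<4)|(H>176))&(S>170)&(V>90))
    rep('orange',near&(H>4)&(H<15)&(S>190)&(V>120)&(P[...,2]>95))
    bl=(near&(H>100)&(H<125)&(S>120)|near&(P[...,2]>95)&(S<60))&(abs(P[...,2]-100)<6)&(P[...,0]<620)
    k,l,st,ce=cv2.connectedComponentsWithStats(bl.astype(np.uint8)); i=1+np.argmax(st[1:,4])
    Q=P[l==i][:,:2].astype(np.float32); print('box',st[i,4],cv2.minAreaRect(Q), np.median(P[l==i][:,2]))
E
```

```text
scene green [269.3 222.5] 68 med [504.2 -72.7  16.9] z98 21.2
scene green [314.4 266.5] 144 med [ 470.3 -272.4   65. ] z98 67.9
scene green [249.5 274.9] 139 med [ 336.4 -203.7   65.2] z98 68.3
scene green [384.9 288. ] 135 med [ 557.1 -404.8   65.7] z98 68.2
scene green [307.3 329.7] 201 med [ 354.3 -376.6   66. ] z98 68.6
scene red [352.5 241.1] 122 med [ 599.2 -271.2   64.6] z98 66.7
scene orange [244.3 167.6] 29 med [490.1  35.8 144.9] z98 149.7
box 2989 ((531.3658447265625, 53.73081970214844), (241.5352020263672, 177.71910095214844), 66.78694915771484) 102.94791066827486
top green [362.1 158.4] 21 med [ 562.7 -408.9   63.7] z98 72.0
top green [325.7 182.9] 40 med [ 473.5 -272.5   65.1] z98 432.7
top green [354.8 213.9] 55 med [ 359.8 -375.5   64.5] z98 71.8
top green [307.3 220.3] 58 med [ 341.2 -201.8   64.9] z98 75.2
top red [324.  147.2] 63 med [ 604.3 -269.3   64.7] z98 71.7
top orange [239.1 177. ] 18 med [493.7  38.1 146.4] z98 152.8
box 2345 ((535.8305053710938, 54.960548400878906), (239.16795349121094, 176.9589080810547), 66.80452728271484) 101.16703748323539
```

View pics/crop1.png

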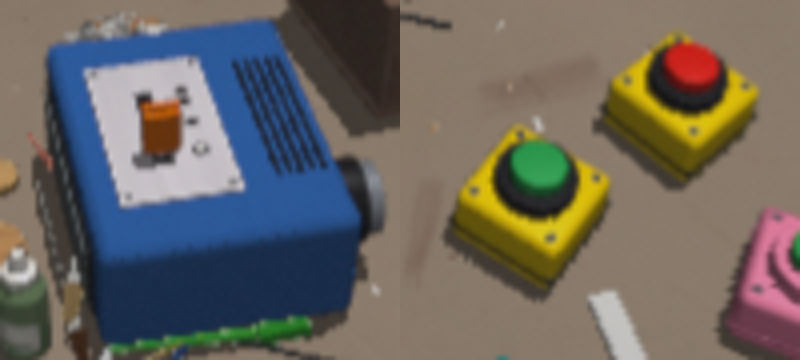

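Crop: the lever is on the slotted plate near the ring (200,148), and the dots lie farther away (+y). Yellow with a green cap (540,165) is start, and yellow with a red cap (690,65) is stop. The pink one is at the right edge. Measured heights (65 mm buttons, 101 mm top) and the 240x178 box agree with the description. Box yaw is −23.2° and the centre is (533.5,54.3). Moving behind the lever now with the claw closed.

Request:
jog_arm(
  plan=[0.0215,-0.033,0.015,0,0,-6.175,0.043,-0.066,0.03,0,0,-12.35,0.0645,-0.099,0.045,0,0,-18.525,0.086,-0.132,0.06,0,0,-24.7,0.1075,-0.165,0.06,0,0,-30.875,0.129,-0.198,0.06,0,0,-37.05,0.1505,-0.231,0.06,0,0,-43.225,0.172,-0.263,0.06,0,0,-49.4,0.1935,-0.296,0.06,0,0,-55.575,0.215,-0.329,0.06,0,0,-61.75,0.2365,-0.362,0.06,0,0,-67.925,0.258,-0.395,0.06,0,0,-74.1,0.2795,-0.428,0.06,0,0,-80.275,0.301,-0.461,0.06,0,0,-86.45,0.3225,-0.494,0.06,0,0,-92.625,0.344,-0.526,0.06,0,0,-98.8,0.344,-0.526,0.06,0,0,-98.8,0.344,-0.526,0.06,0,0,-98.8],
  claw=0.0,
  force=20,
)

```text
clock: 1.9
eef_pos: [480.4, 6.5, 243.4]
eef_rot: [-3.14, 0.0, 1.166]
wrist_force: [-0.0, 0.6, -0.4]
finger_gap: 0.7
finger_force: 0.0
```

```bash
python3 - <<'E'
from h import *
c,p,d=snap('wrist'); s=manip.read_state(); print(s['eef_pos'],s['eef_rot'],s['finger_gap'],c['origin'],c['attitude'],c['fx'])
cv2.imwrite('pics/w1.png',p[...,::-1])
hsv=cv2.cvtColor(p,cv2.COLOR_RGB2HSV).astype(int);H,S,V=hsv[...,0],hsv[...,1],hsv[...,2]
v,u=np.mgrid[:384,:512]; P=world(c,d,np.c_[u.ravel(),v.ravel()]).reshape(384,512,3)
m=(H>4)&(H<16)&(S>180)&(V>100)&(P[...,2]>105)&(d>0)
Q=P[m]; C=np.array([533.5,54.3]);a=np.radians(-23.2);bx=np.array([np.cos(a),np.sin(a)]);by=np.array([-bx[1],bx[0]])
L=np.c_[(Q[:,:2]-C)@bx,(Q[:,:2]-C)@by,Q[:,2]]
print(len(Q),np.percentile(L,[2,50,98],axis=0).round(1)); T=L[L[:,2]>137]; print(len(T),np.percentile(T,[2,50,98],axis=0).round(1))
E
```

```text
[480.13241917   7.10946687 243.64869797] [-3.14079989e+00  1.10188863e-04  1.16736568e+00] 0.6210641314831455 [506.60850214  68.47312568 445.28783795] [ 2.90598734e+00  1.71230445e-03 -4.04783406e-01] 286.0650655297916
64 [[-41.8 -31.5 126. ]
 [-33.5 -26.1 143.9]
 [-22.2 -21.6 149.1]]
59 [[-41.9 -31.5 140.8]
 [-34.5 -26.6 144.1]
 [-22.1 -21.6 149.1]]
```

View pics/w1.png

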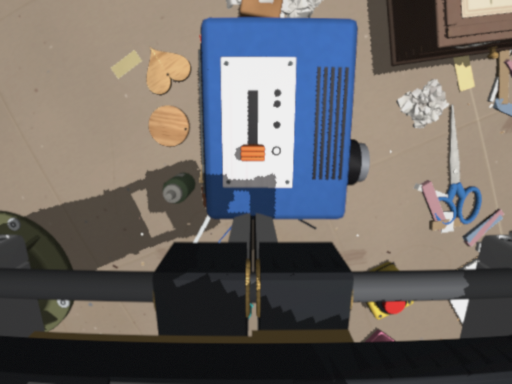

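Wrist view: the lever (252,153) sits beside the ring (277,151), the dots are above it (+y), and the closed fingertips (252,235) are lined up behind it. Descending.

Request:
jog_arm(
  plan=[0,0,-0.03,0,0,0,0,0,-0.06,0,0,0,0,0,-0.09,0,0,0,0,0,-0.115,0,0,0,0,0,-0.127,0,0,0,0,0,-0.127,0,0,0,0.004,0.0092,-0.127,0,0,0,0.0059,0.0138,-0.127,0,0,0],
)

```text
clock: 2.75
eef_pos: [487.4, 21.5, 118.4]
eef_rot: [3.139, -0.001, 1.167]
wrist_force: [0.6, -0.6, 0.3]
finger_gap: 0.6
finger_force: 0.0
```

Request:
jog_arm(
  plan=[0.0012,0.0028,0,0,0,0,0.0024,0.0055,0,0,0,0,0.0035,0.0083,0,0,0,0,0.0047,0.011,0,0,0,0,0.0059,0.0138,0,0,0,0,0.0071,0.0165,0,0,0,0,0.0083,0.0193,0,0,0,0,0.0095,0.0221,0,0,0,0,0.0106,0.0248,0,0,0,0,0.0118,0.0276,0,0,0,0],
)

```text
clock: 3.75
eef_pos: [498.3, 48.5, 116.9]
eef_rot: [-3.141, -0.0, 1.166]
wrist_force: [0.3, -0.3, 0.5]
finger_gap: 0.3
finger_force: 0.0
```

```bash
cat > m.py <<'E'
from h import *
import sys
c,p,d=snap('wrist'); s=manip.read_state(); print(s['clock'],s['eef_pos'].round(1),s['wrist_force'].round(1))
cv2.imwrite(f'pics/{sys.argv[1]}.png',p[...,::-1])
hsv=cv2.cvtColor(p,cv2.COLOR_RGB2HSV).astype(int);H,S,V=hsv[...,0],hsv[...,1],hsv[...,2]
v,u=np.mgrid[:384,:512]; P=world(c,d,np.c_[u.ravel(),v.ravel()]).reshape(384,512,3)
m=(H>4)&(H<16)&(S>180)&(V>100)&(P[...,2]>105)&(P[...,2]<155)&(d>0)
C=np.array([533.5,54.3]);a=np.radians(-23.2);bx=np.array([np.cos(a),np.sin(a)]);by=np.array([-bx[1],bx[0]])
f=lambda Q:np.c_[(Q[:,:2]-C)@bx,(Q[:,:2]-C)@by,Q[:,2]]
L=f(P[m]); T=L[L[:,2]>137]; print(len(T),np.percentile(T,[2,50,98],axis=0).round(1) if len(T) else '')
print('tcp box',f(s['eef_pos'][None]).round(1))
E
python3 m.py w2
```

```text
3.8 [498.4  48.8 116.9] [ 0.9  0.1 -0.7]
601 [[-42.1  -5.2 140.7]
 [-31.7   1.6 144.9]
 [-19.8   9.1 149.3]]
tcp box [[-30.1 -18.9 116.9]]
```

It clicked into half (paddle centre y≈+1). Next I push on to full.

Request:
jog_arm(
  plan=[0.0012,0.0028,0,0,0,0,0.0024,0.0055,0,0,0,0,0.0035,0.0083,0,0,0,0,0.0047,0.011,0,0,0,0,0.0059,0.0138,0,0,0,0,0.0071,0.0165,0,0,0,0,0.0083,0.0193,0,0,0,0,0.0095,0.0221,0,0,0,0,0.0106,0.0248,0,0,0,0,0.0118,0.0276,0,0,0,0,0.0122,0.0285,0,0,0,0,0.0126,0.0294,0,0,0,0],
)

```text
clock: 5.0
eef_pos: [510.8, 77.7, 116.9]
eef_rot: [-3.142, 0.0, 1.167]
wrist_force: [0.2, -0.4, -0.5]
finger_gap: 0.2
finger_force: 0.0
```

```bash
python3 m.py w3
```

```text
5.05 [510.8  77.7 116.9] [ 0.7 -0.5  1.3]
627 [[-41.8  24.3 138.9]
 [-32.3  31.6 145.1]
 [-20.2  38.3 149.1]]
tcp box [[-30.1  12.6 116.9]]
```

Full reached: the paddle moved another 30 mm, with no residual force. Back off, rise, and go over the start button.

Request:
jog_arm(
  plan=[-0.004,-0.009,0,0,0,0,-0.008,-0.018,0,0,0,0,-0.012,-0.028,0,0,0,0,-0.012,-0.028,0.03,0,0,0,-0.012,-0.028,0.06,0,0,0,-0.012,-0.028,0.09,0,0,0,-0.015,-0.065,0.09,0,0,0,-0.018,-0.105,0.09,0,0,0,-0.021,-0.145,0.09,0,0,0,-0.024,-0.185,0.09,0,0,0,-0.027,-0.225,0.09,0,0,0,-0.03,-0.265,0.09,0,0,0,-0.033,-0.3,0.08,0,0,0,-0.036,-0.33,0.06,0,0,0,-0.039,-0.35,0.03,0,0,0,-0.039,-0.35,0.0,0,0,0,-0.039,-0.35,0.0,0,0,0],
)

```text
clock: 6.75
eef_pos: [469.3, -272.4, 113.5]
eef_rot: [-3.135, -0.001, 1.165]
wrist_force: [-0.1, -0.1, 0.4]
finger_gap: 0.2
finger_force: 0.0
```

```bash
python3 - <<'E'
from h import *
s=manip.read_state(); print(s['eef_pos'].round(1),s['wrist_force'].round(1))
c,p,d=snap('scene')
a=cv2.resize(p[140:230,205:305,::-1],(400,360),interpolation=cv2.INTER_CUBIC)
b=cv2.resize(p[205:295,265:365,::-1],(400,360),interpolation=cv2.INTER_CUBIC)
cv2.imwrite('pics/crop2.png',np.hstack([a,b]))
E
```

```text
[ 469.3 -272.4  113.5] [-0.1 -0.1  0.4]
```

View pics/crop2.png

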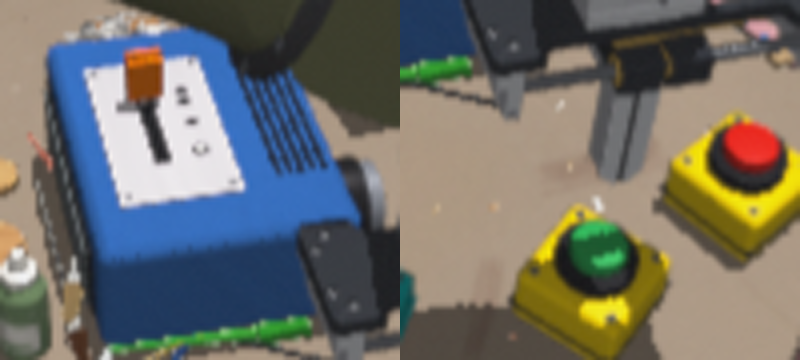

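The lever is at the end of the slot beside the two dots, crop (143,75). The fingertips (617,178) are above the green button (598,248). I'll compare the two rays at their heights.

```bash
python3 - <<'E'
from h import *
c,p,d=load('scene'); s=manip.read_state()
print(s['eef_pos'].round(1),onplane(c,[[319,249]],113.5).round(1),onplane(c,[[314.5,266.5],[314.5,265.5]],64).round(1))
E
```

```text
[ 470.6 -272.5  116.2] [[ 483.2 -265.6  113.5]] [[ 471.8 -271.7   64. ]
 [ 473.7 -269.6   64. ]]
```

```bash
python3 - <<'E'
from h import *
c,p,d=snap('scene'); s=manip.read_state(); print(s['eef_pos'].round(1))
v,u=np.mgrid[:384,:512]; P=world(c,d,np.c_[u.ravel(),v.ravel()]).reshape(384,512,3)
m=(np.hypot(P[...,0]-472,P[...,1]+272)<40)&(P[...,2]>105)&(P[...,2]<150)
Q=P[m]; print(len(Q),Q.min(0).round(),Q.max(0).round(),np.median(Q,0).round(1)); print('px',u[m].min(),u[m].max(),v[m].max())
K=np.array([[c['fx'],0,c['cx']],[0,c['fy'],c['cy']],[0,0,1.]]);A=att(c)
X=(np.array([s['eef_pos'],[472,-272.5,64]])-c['origin'])@A
print(cv2.projectPoints(X,np.zeros(3),np.zeros(3),K,np.array([c['k1'],0,0,0.]))[0][:,0].round(1))
cv2.imwrite('pics/c3.png',cv2.resize(p[215:285,280:350,::-1],(560,560),interpolation=cv2.INTER_CUBIC))
E
```

```text
[ 471.6 -272.7  117.8]
25 [ 458. -286.  139.] [ 476. -276.  150.] [ 467.5 -280.8  145.3]
px 316 325 250
[[317.6 252.3]
 [314.8 266.7]]
```

View pics/c3.png

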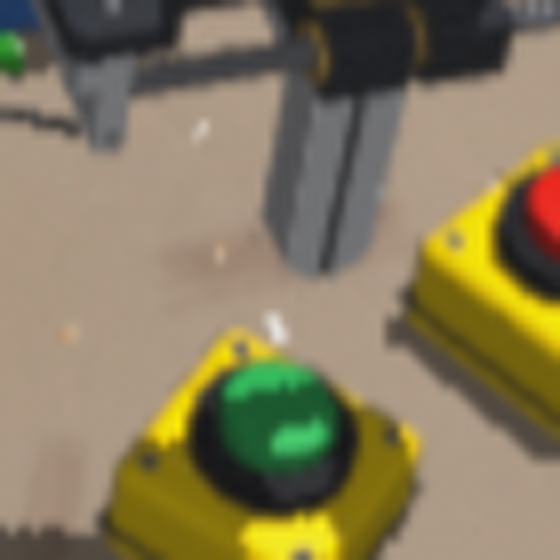

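Zoomed crop: the tips end at (322,270) above the green cap (275,415). Depth puts them about 15–20 mm above the nominal TCP but laterally centred over the button. I'll descend while watching the force.

Request:
jog_arm(
  plan=[0,0,-0.02,0,0,0,0,0,-0.035,0,0,0,0,0,-0.045,0,0,0,0,0,-0.048,0,0,0,0,0,-0.048,0,0,0],
)

```text
clock: 7.35
eef_pos: [472.1, -272.5, 69.8]
eef_rot: [3.141, 0.0, 1.167]
wrist_force: [-0.7, -0.4, 0.5]
finger_gap: 0.5
finger_force: 0.0
```

```bash
python3 - <<'E'
from h import *
c,p,d=snap('scene'); s=manip.read_state(); print(s['eef_pos'].round(1),s['wrist_force'].round(1))
cv2.imwrite('pics/c4.png',cv2.resize(p[225:295,280:350,::-1],(560,560),interpolation=cv2.INTER_CUBIC))
E
```

```text
[ 472.2 -272.6   70. ] [ 0.7 -0.4  0.2]
```

View pics/c4.png

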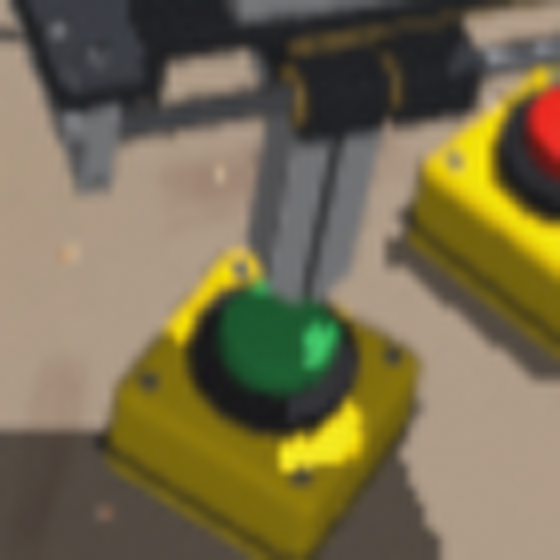

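Request:
jog_arm(
  plan=[0,0,-0.003,0,0,0,0,0,-0.006,0,0,0,0,0,-0.009,0,0,0,0,0,-0.011,0,0,0,0,0,-0.012,0,0,0,0,0,-0.012,0,0,0],
)

```text
clock: 8.0
eef_pos: [471.8, -272.4, 56.8]
eef_rot: [-3.141, -0.0, 1.166]
wrist_force: [0.4, 0.9, 0.4]
finger_gap: 0.6
finger_force: 0.0
```

```bash
python3 - <<'E'
from h import *
c,p,d=snap('scene'); s=manip.read_state(); print(s['eef_pos'].round(1),s['wrist_force'].round(1))
v,u=np.mgrid[:384,:512]; P=world(c,d,np.c_[u.ravel(),v.ravel()]).reshape(384,512,3)
m=(v>225)&(v<290)&(u>308)&(u<328)
for r in range(250,276,2): print(r,[tuple(P[r,k].round().astype(int)) for k in (312,315,318,321)], p[r,315])
E
```

```text
[ 471.8 -272.4   56.9] [ 0.8 -0.9 -0.1]
250 [(np.int64(460), np.int64(-265), np.int64(126)), (np.int64(458), np.int64(-275), np.int64(138)), (np.int64(462), np.int64(-280), np.int64(141)), (np.int64(469), np.int64(-282), np.int64(137))] [111 111 114]
252 [(np.int64(462), np.int64(-265), np.int64(118)), (np.int64(456), np.int64(-278), np.int64(135)), (np.int64(464), np.int64(-280), np.int64(132)), (np.int64(470), np.int64(-283), np.int64(131))] [110 110 112]
254 [(np.int64(460), np.int64(-268), np.int64(115)), (np.int64(458), np.int64(-277), np.int64(126)), (np.int64(464), np.int64(-280), np.int64(125)), (np.int64(471), np.int64(-283), np.int64(123))] [112 112 115]
256 [(np.int64(460), np.int64(-269), np.int64(109)), (np.int64(459), np.int64(-278), np.int64(120)), (np.int64(464), np.int64(-282), np.int64(120)), (np.int64(472), np.int64(-284), np.int64(116))] [114 115 117]
258 [(np.int64(457), np.int64(-272), np.int64(108)), (np.int64(458), np.int64(-279), np.int64(115)), (np.int64(467), np.int64(-280), np.int64(109)), (np.int64(473), np.int64(-284), np.int64(109))] [113 114 117]
260 [
[... 942 characters left out ...]
np.int64(-281), np.int64(66)), (np.int64(482), np.int64(-283), np.int64(63))] [28 90 47]
270 [(np.int64(460), np.int64(-276), np.int64(65)), (np.int64(466), np.int64(-280), np.int64(64)), (np.int64(471), np.int64(-284), np.int64(66)), (np.int64(483), np.int64(-284), np.int64(55))] [29 94 50]
272 [(np.int64(460), np.int64(-277), np.int64(58)), (np.int64(463), np.int64(-283), np.int64(62)), (np.int64(471), np.int64(-286), np.int64(60)), (np.int64(479), np.int64(-287), np.int64(54))] [28 92 48]
274 [(np.int64(459), np.int64(-279), np.int64(54)), (np.int64(465), np.int64(-283), np.int64(53)), (np.int64(469), np.int64(-288), np.int64(56)), (np.int64(475), np.int64(-291), np.int64(54))] [28 51 35]
```

No contact at TCP z=57, and depth shows the tips at about 78, so contact is due near TCP z≈44. Continuing gently.

Request:
jog_arm(
  plan=[0,0,-0.004,0,0,0,0,0,-0.008,0,0,0,0,0,-0.011,0,0,0,0,0,-0.013,0,0,0,0,0,-0.014,0,0,0,0,0,-0.015,0,0,0,0,0,-0.015,0,0,0],
)

```text
clock: 8.75
eef_pos: [471.8, -272.4, 42.0]
eef_rot: [-3.142, -0.0, 1.166]
wrist_force: [-1.0, 1.4, 1.7]
finger_gap: 0.6
finger_force: 0.9
```

Request:
jog_arm(
  plan=[0,0,-0.001,0,0,0,0,0,-0.002,0,0,0,0,0,-0.003,0,0,0,0,0,-0.003,0,0,0],
)

```text
clock: 9.15
eef_pos: [471.9, -272.5, 39.0]
eef_rot: [3.141, 0.0, 1.166]
wrist_force: [-1.4, 0.5, 3.6]
finger_gap: 0.3
finger_force: 1.8
```

Request:
jog_arm(
  plan=[0,0,-0.001,0,0,0,0,0,-0.002,0,0,0,0,0,-0.002,0,0,0],
)

```text
clock: 9.45
eef_pos: [471.9, -272.5, 37.0]
eef_rot: [3.141, 0.0, 1.166]
wrist_force: [-1.6, 1.4, 5.8]
finger_gap: 0.6
finger_force: 2.3
```

Request:
jog_arm(
  plan=[0,0,-0.001,0,0,0,0,0,-0.0015,0,0,0,0,0,-0.0015,0,0,0],
)

```text
clock: 9.75
eef_pos: [472.0, -272.5, 36.5]
eef_rot: [3.141, 0.0, 1.167]
wrist_force: [-6.9, 2.6, 15.9]
finger_gap: 0.1
finger_force: 8.4
```

Bottomed out: the force jumped to 16 N and z stalled. Lift clear and verify.

Request:
jog_arm(
  plan=[0,0,0,0,0,0,0,0,0.005,0,0,0,0,0,0.02,0,0,0,0,0,0.05,0,0,0,0,0,0.09,0,0,0,0,0,0.13,0,0,0,0,0,0.16,0,0,0,0,0,0.18,0,0,0,0,0,0.18,0,0,0],
)

```text
clock: 10.65
eef_pos: [472.6, -273.0, 217.8]
eef_rot: [3.137, 0.001, 1.166]
wrist_force: [0.5, -0.5, -0.3]
finger_gap: 0.4
finger_force: 0.0
```

```bash
python3 - <<'E'
from h import *
s=manip.read_state(); print(s['clock'],s['eef_pos'].round(1),s['wrist_force'].round(1))
c,p,d=snap('scene'); cv2.imwrite('pics/end.png',cv2.resize(p[120:320,170:400,::-1],(690,600),interpolation=cv2.INTER_CUBIC))
E
```

```text
10.65 [ 472.6 -273.   217.8] [ 0.5 -0.5 -0.3]
```

View pics/end.png

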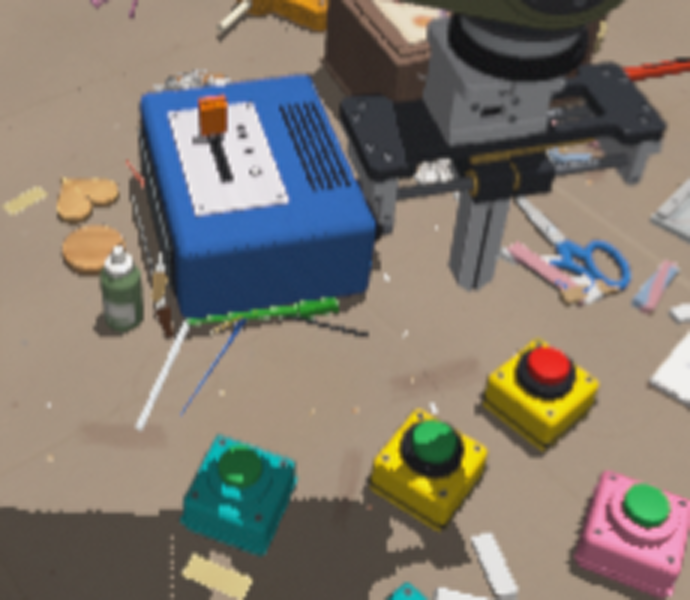

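The lever is at full (212,115), beside the two dots. The green button (432,445) is back up, the red one is untouched, the blanks and bottle are in place, and the arm is clear.

```bash
python3 -c "
from cell import manip; print(manip.sign_off())"
```

```text
the job is handed in; nothing more can be done
None
```

I pushed the lever past half to its stop at full, then pressed the green start button fully down; the job was handed in at about 10.7 s, with the arm clear and the red stop button, blanks, sanding block and bottle never touched.

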